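# Sort the sample vials and throw out the broken ones

## Task

Load the five loose vials on the bench for the next gas-chromatograph run: stand the unbroken tall vials in the tall-vial tray and the unbroken short one in the short-vial tray, one to a cell, upright and without dropping them. Put the two broken vials (no cap, jagged open top) into the glass-waste bin through its sprung flap, which has to be pushed down and held open while the vial drops. Leave the vials that already stand in the trays where they are.

Things in the scene. Friction and masses are not known exactly. Their poses are not given: they have to be found in the camera images.
- vial_tall_1: Unbroken screw-cap amber glass sample vial, 27.5 mm in diameter, white ribbed cap 24 mm in diameter and 13 mm high. Tall kind, 95 mm high in all, about 60 g; stands loose on the bench. Origin: centre of its underside, z up.
- vial_tall_2: Unbroken screw-cap amber glass sample vial, 27.5 mm in diameter, white ribbed cap 24 mm in diameter and 13 mm high. Tall kind, 95 mm high in all, about 60 g; stands loose on the bench. Origin: centre of its underside, z up.
- vial_short_1: Unbroken screw-cap amber glass sample vial, 27.5 mm in diameter, white ribbed cap 24 mm in diameter and 13 mm high. Short kind, 57 mm high in all, about 40 g; stands loose on the bench. Origin: centre of its underside, z up.
- broken_tall: Broken tall vial (reject): open amber glass tube 27.5 mm in diameter without neck or cap, jagged top edge, straight glass for the lowest 70 mm, 78 mm high at the longest splinter, about 40 g; stands loose on the bench. Origin: centre of its underside, z up.
- broken_short: Broken short vial (reject): open amber glass tube 27.5 mm in diameter without neck or cap, jagged top edge, straight glass for the lowest 38 mm, 46 mm high at the longest splinter, about 30 g; stands loose on the bench. Origin: centre of its underside, z up.
- vial_tall_0: Unbroken screw-cap amber glass sample vial, 27.5 mm in diameter, white ribbed cap 24 mm in diameter and 13 mm high. Tall kind, 95 mm high; already stands in the tall-vial tray and stays there. Origin: centre of its underside, z up.
- vial_short_0: Unbroken screw-cap amber glass sample vial, 27.5 mm in diameter, white ribbed cap 24 mm in diameter and 13 mm high. Short kind, 57 mm high; already stands in the short-vial tray and stays there. Origin: centre of its underside, z up.
- tray_tall: White plastic one-row tray fixed to the bench, 48 (x) by 138 (y) mm, open on top, walls and floor 3 mm thick, walls 40 mm high: the tall-vial tray. Three cells, 42 mm square inside, centred at y = -45, 0 and +45 mm; each takes one standing vial; the one at +45 is already filled by vial_tall_0. Origin: centre of its underside.
- tray_short: White plastic one-row tray fixed to the bench, 48 (x) by 138 (y) mm, open on top, walls and floor 3 mm thick, walls 22 mm high: the short-vial tray. Three cells, 42 mm square inside, centred at y = -45, 0 and +45 mm; each takes one standing vial; the one at +45 is already filled by vial_short_0. Origin: centre of its underside.
- glass_bin: Grey waste bin fixed to the bench, 150 (x) by 120 (y) by 200 mm high, origin under its centre. Slot in the white lid, centred: 94 (x) by 66 (y) mm, closed by a flush steel flap hinged at the slot's +x edge (dark barrel), swinging down into the bin to 86 deg. Spring 0.05 N m shut, 0.12 open: holds a vial's weight. Fingers 35 mm deep, closing along x, opened to 48 mm, hold it clear of the vial.
There are look-alikes about, which are no part of the job. Of the things that look like the glass_bin, the larger one is meant. Leave any purple look-alike of the broken_short alone.

How it is judged:
By the outcome, as a careful person would: the job done as asked, in the order asked, and still so for the second after the job is handed in, with the robot touching nothing.
It also fails if it takes over 128 s, if anything falls off the work surface, if the arm or the gripper's body presses on something with over 40 N, if the wrist force passes 120 N, or if a joint passes its speed limit or range.

## Robot

A 7-joint arm with a two-finger parallel gripper is mounted at the origin on the work surface. World frame = base frame: x ahead of the robot, y to its left, z up, the work surface at z = 0. Lengths are in m, angles in rad, forces in N, time in s.
With the tool pointing down it reaches from about 0.375 to 0.925 m from the base axis. Payload 3.1 kg.
Tool frame: the origin (TCP) lies at the centre of the arm's flange, where the gripper is bolted on; the fingertips stand 173 mm ahead of it and the grasp point (between the pads) lies 155 mm ahead of it; z points along the fingers, y is the line along which they close (so a half turn about z gives the same grasp; the last joint's range is limited). The gripper opens to 85 mm and grips with 20 to 120 N. Pads are 22 mm wide; open, the fingers measure 114 mm over their backs; the gripper's body (76 mm by 85 mm) begins 54 mm behind the grasp point. The pads swing forward as they close: fully open they stand 13 mm farther back than shut.
Start: joints at [-0.098, 0.383, 0.044, 1.598, -0.018, 1.161, -0.05], TCP at [0.65, 0, 0.405] pointing down, gripper open.
Joint ranges: [-2.61, 2.61], [-0.41, 2.15], [-1.48, 1.57], [0, 2.5], [-1.57, 4.71], [0.05, 1.97], [-2.85, 2.85]. Speed limits (rad/s): [2.79, 2.79, 3.14, 3.14, 3.14, 3.14, 3.14].

## Interface

Orientations are given as a unit quaternion [x, y, z, w].
In Python, from plant import bot gives the robot as it stands.
- The arm moves only by the tool step_arm, never from a script. Its argument "moves" is a list of rows, each a list of 7 numbers: the shift along the tool's x, y, z in mm, then the turn, a rotation vector about the tool's x, y, z in rad, then the opening, from -1 (shut) to 1 (fully open). In form: [[x, y, z, ax, ay, az, jaw], ...]. A call has 1 to 12 rows; each row is the pose to reach, as a shift and turn from the pose commanded when the call began, along the tool's axes at that moment; what a row does not reach only later rows make up. A row lasts 1/10 s, in which the tool goes at most 50 mm and 8.59 degrees, less where a joint would pass 70% of its speed; a pose out of reach is approached as far as the arm can. A call with a gripper value outside its range is refused whole. The fingers move at their own pace and stop on an object; the grip force is fixed at half the most. Time passes only in rows, so rows that repeat a pose let the fingers close. It gives the time, the measured TCP pose, the force, the opening and the grip force at its end, in the units of the state.
- bot.get_obs(): the state, without advancing time (a new reading comes with each control period).
- bot.capture(name): name is "scene" or "side" or "wrist"; returns a dict with "image" (400x640x3 uint8, red, green, blue), "z_map" (400x640 float32, m along the optical axis (not along the pixel's ray), 0 where there is no reading), "mtx" (3x3 intrinsics, pixels), "rvec" (rotation vector, rad) and "tvec" (3), from world to camera coordinates, as OpenCV has them. Camera axes: x right, y down, z forward; pixel columns grow to the right and rows downward; lengths in m; the calibration is good to about 2 mm. The wrist camera is an equidistant fisheye: a pixel r from the principal point sees the ray r / f radians off the axis. A picture is of the moment at which its call begins.
- bot.close_job(): hands the job in; it is judged then, once.
The state is a dict: "clock": time; "q": joint angles; "joint_velocities": joint speeds; "effort": joint torques, N m; "tool_pos": TCP position; "tool_rot": TCP orientation; "ft_force": force on the tool from outside, world axes, zero at the start; "moment": the same for the moment, N m; "opening": opening from 0.0 (shut) to 1.0 (fully open); "gripper_force": force on a finger pad.
Only numpy, scipy, OpenCV 4.12 (cv2) and the standard library are available. Lean on these libraries where they do the work, as an engineer would, in place of code of your own. Each camera call takes 0.05 s, during which the arm holds its last target. There are 200 camera calls.

## Working session

There is one attempt and no reset: what is moved stays moved. The work goes in short steps, Python scripts to look and compute and a tool call to move; the robot and the scene stay as the last step left them, time stands still between calls to the robot, and variables do not carry over. Pictures are saved under pics/ and viewed, at most 14 in all, crops included, and the job is handed in when it is done.

Besides the shell and the picture viewer there is one more tool, called after "Request:" as name([rows], argument=value, ...), one row to a line, values as JSON. step_arm: Moves the arm, as the interface text tells. Its arguments: {"type":"object","properties":{"moves":{"type":"array"}},"required":["moves"]}

```bash
ls; mkdir -p pics; python3 - <<'E'
from plant import bot
import cv2,numpy as np
print(bot.get_obs())
for n in ["scene","side"]:
    c=bot.capture(n); cv2.imwrite(f"pics/{n}0.png",c["image"][:,:,::-1]); np.savez(f"{n}0.npz",**c); print(n,c["mtx"],c["rvec"],c["tvec"])
E
```

```text
pics
{'clock': 0.0, 'q': array([-0.0978216 ,  0.38385482,  0.0438351 ,  1.59961093, -0.01789659,
        1.161168  , -0.0498792 ]), 'joint_velocities': array([-0.00051094,  0.00017257, -0.00151827,  0.00048045, -0.00190275,
        0.00013833,  0.00088685]), 'effort': array([-8.41360106e-04, -4.33466363e+01,  1.02427706e+00, -2.49513745e+01,
        1.06121189e-02,  1.12996699e-02, -5.17373280e-06]), 'tool_pos': array([6.49506210e-01, 3.09706344e-05, 4.03256626e-01]), 'tool_rot': array([ 0.70706308,  0.70714924, -0.00098693, -0.00088305]), 'ft_force': array([-0.71392578, -1.09557945, -0.49699402]), 'moment': array([-0.01788493, -0.03310401, -0.02088646]), 'gripper_force': 0.0, 'opening': 1.0035585630028887}
scene [[366.36037168   0.         319.62543171]
 [  0.         366.36037168 197.73371271]
 [  0.           0.           1.        ]] [ 1.7971336   1.95584776 -0.5979295 ] [ 0.01292608 -0.42238778  1.27778008]
side [[397.16974593   0.         320.3766635 ]
 [  0.         397.16974593 203.90356105]
 [  0.           0.           1.        ]] [ 0.64243373 -2.47150084  1.36387729] [0.48751587 0.14415654 0.82302221]
```

View pics/scene0.png

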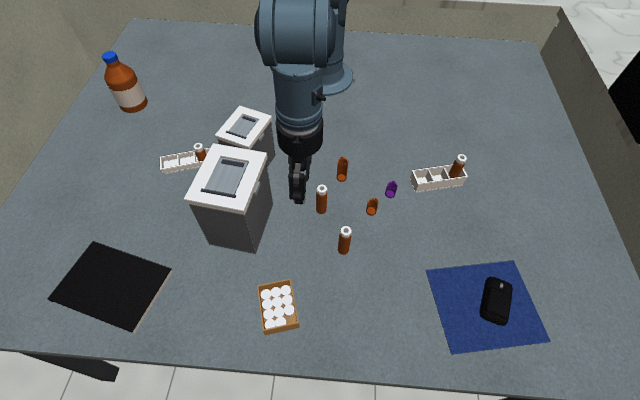

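View pics/side0.png

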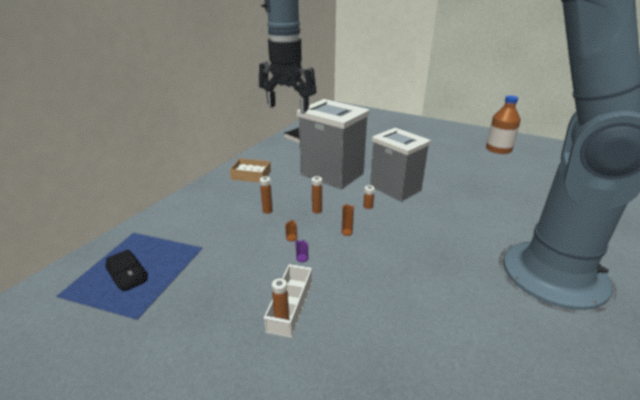

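The scene view shows:
- Loose vials: tall (321,198) and (345,240), broken tall (342,168), broken short (372,207).
- Purple look-alike at (391,189).
- Tall tray at (438,177) and short tray at (182,160).
- Large bin at (228,190) and small bin at (245,130).

The short loose vial shows only in the side view, at (369,197). The scene camera's view of it is blocked by the gripper.

```bash
cat > h.py <<'E'
import cv2,numpy as np
def world(c):
    z=c["z_map"];v,u=np.indices(z.shape);K=c["mtx"]
    p=np.stack([(u-K[0,2])/K[0,0]*z,(v-K[1,2])/K[1,1]*z,z],-1)
    R=cv2.Rodrigues(np.asarray(c["rvec"],float))[0]
    w=(p-np.ravel(c["tvec"]))@R
    w[z==0]=np.nan
    return w
def masks(img):
    h=cv2.cvtColor(img,cv2.COLOR_RGB2HSV);H,S,V=cv2.split(h)
    return dict(amber=(H<16)&(S>140)&(V>40),white=(S<40)&(V>170),purple=(H>125)&(H<160)&(S>100))
E
python3 - <<'E'
from h import *
for n in ["scene","side"]:
    c=dict(np.load(n+"0.npz")); w=world(c)
    for k,m in masks(c["image"]).items():
        N,L,st,ce=cv2.connectedComponentsWithStats(m.astype(np.uint8))
        for i in range(1,N):
            if st[i,4]<25 or st[i,4]>6000: continue
            q=w[L==i]; q=q[np.isfinite(q[:,0])]
            if len(q)<15: continue
            lo,hi=np.percentile(q,[4,96],axis=0)
            if lo[0]<0.2 or abs(lo[1])>0.8: continue
            print(n,k,ce[i].round(),st[i,4],"x",lo[0].round(3),hi[0].round(3),"y",lo[1].round(3),hi[1].round(3),"z",lo[2].round(3),hi[2].round(3))
c=dict(np.load("scene0.npz"))
cv2.imwrite("pics/crop1.png",cv2.resize(c["image"][90:270,150:480,::-1],(792,432),interpolation=cv2.INTER_CUBIC))
E
```

```text
scene amber [201. 155.] 73 x 0.41 0.425 y -0.324 -0.305 z 0.015 0.042
scene amber [342. 169.] 212 x 0.428 0.454 y 0.071 0.094 z 0.006 0.072
scene amber [456. 170.] 145 x 0.424 0.435 y 0.373 0.395 z 0.031 0.08
scene amber [321. 203.] 172 x 0.554 0.564 y 0.024 0.046 z 0.004 0.075
scene amber [372. 206.] 148 x 0.532 0.558 y 0.153 0.176 z 0.006 0.043
scene amber [344. 245.] 171 x 0.666 0.676 y 0.086 0.109 z 0.006 0.076
scene amber [273. 285.] 111 x 0.766 0.785 y -0.085 -0.023 z 0.006 0.032
scene amber [281. 329.] 114 x 0.857 0.877 y -0.057 0.006 z 0.004 0.03
scene white [244. 125.] 856 x 0.356 0.472 y -0.226 -0.124 z 0.15 0.154
scene white [198. 146.] 34 x 0.402 0.422 y -0.328 -0.306 z 0.058 0.062
scene white [226. 176.] 2376 x 0.536 0.686 y -0.226 -0.102 z 0.198 0.202
scene white [179. 161.] 314 x 0.403 0.464 y -0.422 -0.333 z 0.001 0.023
scene white [462. 157.] 42 x 0.411 0.431 y 0.378 0.397 z 0.096 0.1
scene white [434. 174.] 107 x 0.407 0.459 y 0.295 0.359 z 0.001 0.041
scene white [447. 175.] 31 x 0.401 0.451 y 0.358 0.379 z 0.021 0.04
scene white [420. 179.] 82 x 0.421 0.47 y 0.275
[... 787 characters left out ...]
0.004 0.037
side amber [347. 220.] 242 x 0.43 0.448 y 0.069 0.094 z 0.007 0.071
side amber [291. 231.] 151 x 0.533 0.555 y 0.151 0.176 z 0.006 0.042
side amber [280. 305.] 272 x 0.41 0.427 y 0.386 0.397 z 0.032 0.078
side white [400. 140.] 666 x 0.358 0.477 y -0.23 -0.12 z 0.144 0.153
side white [250. 168.] 147 x 0.776 0.865 y -0.072 -0.007 z 0.014 0.036
side white [264. 179.] 42 x 0.653 0.674 y 0.085 0.107 z 0.089 0.096
side white [316. 180.] 45 x 0.541 0.561 y 0.026 0.043 z 0.088 0.096
side white [369. 189.] 43 x 0.434 0.454 y -0.059 -0.041 z 0.05 0.058
side white [288. 297.] 1224 x 0.399 0.467 y 0.275 0.412 z 0.002 0.098
side purple [301. 251.] 199 x 0.473 0.497 y 0.201 0.227 z 0.004 0.04
```

View pics/crop1.png

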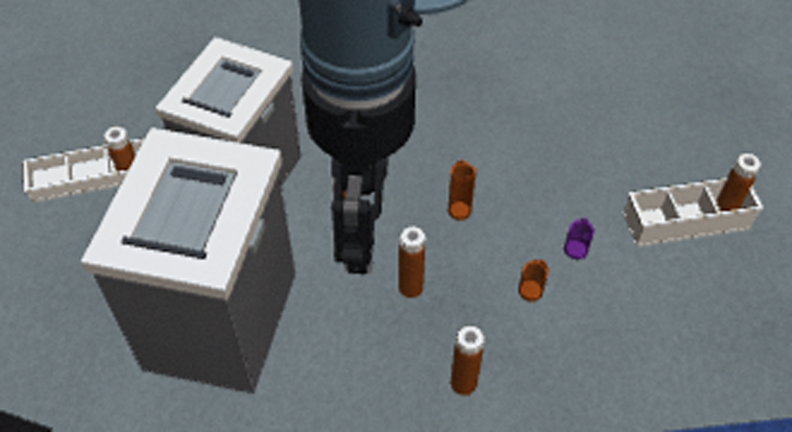

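The close crop confirms the choice:
- **Loose capped vials:** tall at (412,265) and (467,360).
- **Broken amber tubes:** open-topped at (461,190) and (533,280). The purple tube at (580,238) is left alone.
- **Bin:** the larger one, at (190,220). Its dark hinge barrel is on the near (+x) edge, at (165,248).

Next I'll fit the bin, tray and slot poses.

```bash
python3 - <<'E'
from h import *
def rect(n,q):
    (cx,cy),(a,b),t=cv2.minAreaRect((q[:,:2]*1000).astype(np.float32)); print(n,"c",round(cx,1),round(cy,1),"size",round(a,1),round(b,1),"ang",round(t,2),len(q))
for n in ["scene","side"]:
    c=dict(np.load(n+"0.npz")); w=world(c); W=np.nan_to_num(w,nan=9)
    m=masks(c["image"])["white"]
    def box(x0,x1,y0,y1,z0,z1): return (W[...,0]>x0)&(W[...,0]<x1)&(W[...,1]>y0)&(W[...,1]<y1)&(W[...,2]>z0)&(W[...,2]<z1)
    rect(n+" bin lid",W[box(.5,.72,-.26,-.07,.190,.21)])
    lid=box(.5,.72,-.26,-.07,.18,.21)
    k=(lid&m).astype(np.uint8); cs,h=cv2.findContours(k,cv2.RETR_CCOMP,cv2.CHAIN_APPROX_NONE)
    for i,cc in enumerate(cs):
        if h[0][i][3]>=0 and len(cc)>30: p=cc[:,0]; rect(n+" slot",W[p[:,1],p[:,0]])
    dark=lid&(c["image"].max(-1)<60); q=W[dark]
    if len(q)>3: print("dark",np.percentile(q,[5,50,95],axis=0).round(3).tolist(),len(q))
    rect(n+" talltray rim",W[box(.36,.5,.25,.43,.035,.045)&m])
    rect(n+" talltray all",W[box(.36,.5,.25,.43,.012,.043)])
    if n=="scene": 
        rect(n+" shorttray rim",W[box(.36,.5,-.46,-.27,.018,.026)&m]); rect(n+" shorttray all",W[box(.36,.5,-.46,-.27,.01,.026)])
E
```

```text
scene bin lid c 610.1 -163.2 size 127.3 159.1 ang 82.15 3751
scene slot c 612.1 -164.0 size 78.6 107.1 ang 81.59 140
dark [[0.581, -0.199, 0.199], [0.662, -0.164, 0.202], [0.666, -0.135, 0.204]] 36
scene talltray rim c 430.8 345.0 size 49.9 141.4 ang 15.83 134
scene talltray all c 431.4 344.7 size 51.4 142.3 ang 16.16 802
scene shorttray rim c 428.1 -358.0 size 49.9 137.4 ang 20.12 127
scene shorttray all c 427.3 -356.7 size 51.9 139.8 ang 19.3 382
side bin lid c 611.1 -166.8 size 132.6 159.3 ang 81.47 1065
side slot c 616.7 -172.6 size 90.7 116.1 ang 87.16 92
side talltray rim c 432.7 342.5 size 48.0 143.8 ang 15.63 293
side talltray all c 432.4 342.4 size 48.7 143.8 ang 15.6 1333
```

Fits agree with the given sizes, and with the two vials already in the trays:
- **Bin:** slot centre about (.6105,-.164), yaw about -8°.
- **Tall tray:** centre (.4315,.344), yaw 16°.
- **Short tray:** centre (.428,-.358), yaw 20°.

Starting with vial_tall_1 at (.551,.035). At this pose, tool x is world y, tool y is world x, and tool z is down.

Request:
step_arm([
  [15, -45, 0, 0, 0, 0, 1],
  [35, -90, 0, 0, 0, 0, 1],
  [35, -99, 30, 0, 0, 0, 1],
  [35, -99, 70, 0, 0, 0, 1],
  [35, -99, 110, 0, 0, 0, 1],
  [35, -99, 145, 0, 0, 0, 1],
  [35, -99, 170, 0, 0, 0, 1],
  [35, -99, 188, 0, 0, 0, 1],
  [35, -99, 188, 0, 0, 0, 1],
  [35, -99, 188, 0, 0, 0, 1],
])

```text
clock: 1.1
tool_pos: [0.5509, 0.035, 0.2165]
tool_rot: [0.707, 0.707, -0.0, -0.0]
ft_force: [0.0, -0.6, 0.4]
opening: 0.998
gripper_force: 0.0
```

Request:
step_arm([
  [0, 0, 0, 0, 0, 0, -1],
  [0, 0, 0, 0, 0, 0, -1],
  [0, 0, 0, 0, 0, 0, -1],
  [0, 0, 0, 0, 0, 0, -1],
  [0, 0, 0, 0, 0, 0, -1],
  [0, 0, 0, 0, 0, 0, -1],
  [0, 0, 0, 0, 0, 0, -1],
  [0, 0, 0, 0, 0, 0, -1],
])

```text
clock: 1.9
tool_pos: [0.5514, 0.0351, 0.2176]
tool_rot: [0.707, 0.707, 0.0, 0.0]
ft_force: [-0.7, -0.5, 5.4]
opening: 0.296
gripper_force: 59.0
```

Request:
step_arm([
  [0, 0, -15, 0, 0, 0, -1],
  [0, 0, -45, 0, 0, 0, -1],
  [0, 0, -85, 0, 0, 0, -1],
  [0, 0, -120, 0, 0, 0, -1],
  [0, 0, -140, 0, 0, 0, -1],
  [0, 0, -140, 0, 0, 0, -1],
])

```text
clock: 2.5
tool_pos: [0.5524, 0.0351, 0.3612]
tool_rot: [0.707, 0.707, 0.003, 0.003]
ft_force: [-0.4, -0.8, -0.5]
opening: 0.302
gripper_force: 59.0
```

```bash
python3 - <<'E'
from plant import bot
import cv2
for n in ["side","wrist"]:
    c=bot.capture(n); cv2.imwrite(f"pics/{n}1.png",c["image"][:,:,::-1])
a=cv2.imread("pics/side1.png")[60:260,160:440]; b=cv2.imread("pics/wrist1.png")
cv2.imwrite("pics/m1.png",cv2.hconcat([cv2.resize(a,(400,286)),cv2.resize(b,(400,286))]))
E
```

```text
(no output)
```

View pics/m1.png

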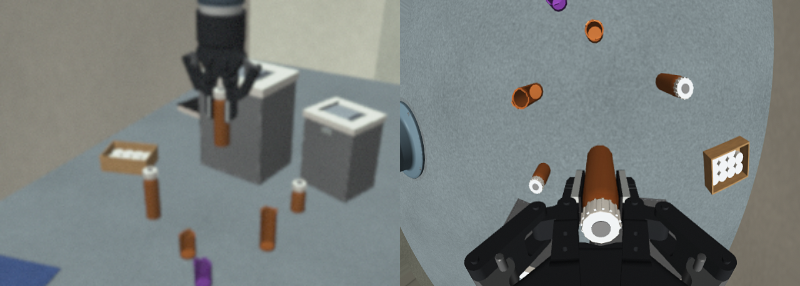

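The vial is held upright: cap at (600,228) in the wrist view, tube at (221,120) in the side view. Now carrying it to tall cell -45 at (.444,.301).

Request:
step_arm([
  [25, -10, 0, 0, 0, 0, -1],
  [60, -25, 0, 0, 0, 0, -1],
  [100, -42, 0, 0, 0, 0, -1],
  [140, -60, 0, 0, 0, 0, -1],
  [180, -75, 0, 0, 0, 0, -1],
  [215, -88, 0, 0, 0, 0, -1],
  [245, -100, 0, 0, 0, 0, -1],
  [266, -108, 0, 0, 0, 0, -1],
  [266, -108, 0, 0, 0, 0, -1],
  [266, -108, 40, 0, 0, 0, -1],
  [266, -108, 70, 0, 0, 0, -1],
  [266, -108, 70, 0, 0, 0, -1],
])

```text
clock: 3.8
tool_pos: [0.4406, 0.2976, 0.2806]
tool_rot: [0.707, 0.707, -0.007, -0.001]
ft_force: [-0.7, -0.6, -1.6]
opening: 0.304
gripper_force: 59.0
```

Request:
step_arm([
  [0, 0, 0, 0, 0, 0, -1],
  [0, 0, 15, 0, 0, 0, -1],
  [0, 0, 30, 0, 0, 0, -1],
  [0, 0, 45, 0, 0, 0, -1],
  [0, 0, 54, 0, 0, 0, -1],
  [0, 0, 58, 0, 0, 0, -1],
  [0, 0, 58, 0, 0, 0, -1],
  [0, 0, 58, 0, 0, 0, -1],
])

```text
clock: 4.6
tool_pos: [0.4432, 0.3012, 0.229]
tool_rot: [0.707, 0.707, 0.0, 0.0]
ft_force: [0.2, 0.2, -0.5]
opening: 0.297
gripper_force: 59.1
```

Request:
step_arm([
  [0, 0, 3, 0, 0, 0, -1],
  [0, 0, 6, 0, 0, 0, -1],
  [0, 0, 8, 0, 0, 0, -1],
  [0, 0, 8, 0, 0, 0, -1],
])

```text
clock: 5.0
tool_pos: [0.443, 0.3011, 0.2207]
tool_rot: [0.707, 0.707, 0.0, -0.0]
ft_force: [0.1, -0.1, -0.0]
opening: 0.298
gripper_force: 59.1
```

Request:
step_arm([
  [0, 0, 1, 0, 0, 0, -1],
  [0, 0, 1, 0, 0, 0, -1],
  [0, 0, 1, 0, 0, 0, 0.1],
  [0, 0, 1, 0, 0, 0, 0.1],
  [0, 0, 1, 0, 0, 0, 0.1],
  [0, 0, 1, 0, 0, 0, 0.1],
  [0, 0, -25, 0, 0, 0, 0.1],
  [0, 0, -65, 0, 0, 0, 0.1],
  [0, 0, -110, 0, 0, 0, 0.5],
  [0, 0, -140, 0, 0, 0, 1],
  [0, 0, -140, 0, 0, 0, 1],
])

```text
clock: 6.1
tool_pos: [0.4448, 0.3024, 0.3664]
tool_rot: [0.707, 0.707, 0.006, 0.001]
ft_force: [1.2, 0.2, 0.4]
opening: 0.996
gripper_force: 0.0
```

Request:
step_arm([
  [-25, 27, 0, 0, 0, 0, 1],
  [-55, 60, 0, 0, 0, 0, 1],
  [-90, 95, 0, 0, 0, 0, 1],
  [-125, 132, 0, 0, 0, 0, 1],
  [-160, 170, 0, 0, 0, 0, 1],
  [-190, 203, 0, 0, 0, 0, 1],
  [-204, 219, 0, 0, 0, 0, 1],
  [-204, 219, 10, 0, 0, 0, 1],
  [-204, 219, 45, 0, 0, 0, 1],
  [-204, 219, 80, 0, 0, 0, 1],
  [-204, 219, 80, 0, 0, 0, 1],
])

```text
clock: 7.2
tool_pos: [0.6574, 0.0981, 0.2727]
tool_rot: [0.706, 0.708, -0.006, -0.005]
ft_force: [-1.2, -0.1, -0.9]
opening: 1.004
gripper_force: 0.0
```

```bash
python3 - <<'E'
from plant import bot
import cv2
from h import *
a=bot.capture("scene"); b=bot.capture("wrist"); w=world(a)
m=masks(a["image"])["white"]&(np.nan_to_num(w[...,2])>.08)&(np.abs(w[...,0]-.43)<.06)&(w[...,1]>.25)
N,L,s,c=cv2.connectedComponentsWithStats(m.astype(np.uint8))
for i in range(1,N):
    if s[i,4]>10: q=w[L==i]; print(c[i],q.mean(0).round(3),q[:,2].max())
print(bot.get_obs()["tool_pos"])
i=cv2.resize(a["image"][90:260,290:490,::-1],(400,340)); j=cv2.resize(b["image"][:,:,::-1],(400,250)); j=cv2.copyMakeBorder(j,0,90,0,0,0)
cv2.imwrite("pics/m2.png",cv2.hconcat([i,j]))
E
```

```text
[461.92857143 157.26190476] [0.422 0.387 0.098] 0.10042336860062201
[428.83333333 161.04761905] [0.443 0.301 0.098] 0.10043655338372232
[0.66063931 0.09819296 0.27897739]
```

View pics/m2.png

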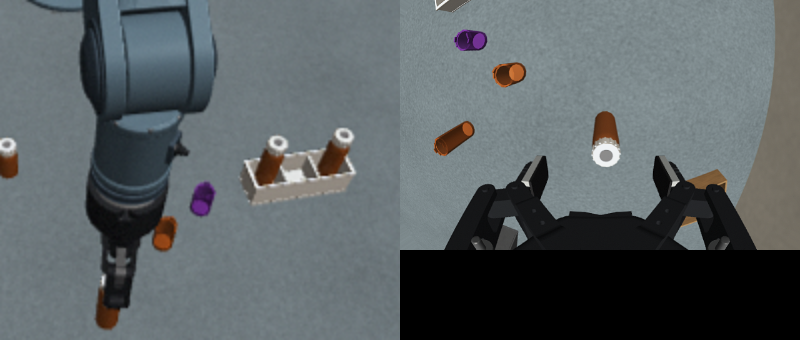

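The first tall vial stands in its cell at (275,145), with its cap at z .098 and position (.443,.301), beside vial_tall_0. The second tall vial is centred between the fingers at (606,155).

Request:
step_arm([
  [0, 0, 25, 0, 0, 0, 1],
  [0, 0, 50, 0, 0, 0, 1],
  [0, 0, 63, 0, 0, 0, 1],
  [0, 0, 63, 0, 0, 0, 1],
  [0, 0, 63, 0, 0, 0, -1],
  [0, 0, 63, 0, 0, 0, -1],
  [0, 0, 63, 0, 0, 0, -1],
  [0, 0, 63, 0, 0, 0, -1],
  [0, 0, 63, 0, 0, 0, -1],
  [0, 0, 63, 0, 0, 0, -1],
  [0, 0, 63, 0, 0, 0, -1],
  [0, 0, 63, 0, 0, 0, -1],
])

```text
clock: 8.5
tool_pos: [0.6625, 0.0971, 0.219]
tool_rot: [0.707, 0.707, 0.001, 0.0]
ft_force: [-0.8, 0.0, 5.5]
opening: 0.302
gripper_force: 59.2
```

Request:
step_arm([
  [0, 0, -15, 0, 0, 0, -1],
  [0, 0, -45, 0, 0, 0, -1],
  [0, 0, -85, 0, 0, 0, -1],
  [0, 0, -120, 0, 0, 0, -1],
  [0, 0, -140, 0, 0, 0, -1],
  [0, 0, -140, 0, 0, 0, -1],
])

```text
clock: 9.1
tool_pos: [0.6634, 0.0972, 0.3628]
tool_rot: [0.707, 0.707, 0.004, 0.003]
ft_force: [0.6, 0.5, -0.5]
opening: 0.3
gripper_force: 59.0
```

Request:
step_arm([
  [20, -19, 0, 0, 0, 0, -1],
  [45, -42, 0, 0, 0, 0, -1],
  [77, -72, 0, 0, 0, 0, -1],
  [110, -103, 0, 0, 0, 0, -1],
  [143, -134, 0, 0, 0, 0, -1],
  [175, -164, 0, 0, 0, 0, -1],
  [205, -192, 0, 0, 0, 0, -1],
  [230, -215, 0, 0, 0, 0, -1],
  [247, -230, 0, 0, 0, 0, -1],
  [247, -230, 0, 0, 0, 0, -1],
  [247, -230, 30, 0, 0, 0, -1],
  [247, -230, 50, 0, 0, 0, -1],
])

```text
clock: 10.3
tool_pos: [0.4321, 0.3426, 0.3056]
tool_rot: [0.707, 0.707, -0.001, 0.0]
ft_force: [0.3, -0.1, -0.7]
opening: 0.299
gripper_force: 59.0
```

Request:
step_arm([
  [0, 0, 0, 0, 0, 0, -1],
  [0, 0, 15, 0, 0, 0, -1],
  [0, 0, 35, 0, 0, 0, -1],
  [0, 0, 55, 0, 0, 0, -1],
  [0, 0, 70, 0, 0, 0, -1],
  [0, 0, 78, 0, 0, 0, -1],
  [0, 0, 78, 0, 0, 0, -1],
  [0, 0, 78, 0, 0, 0, -1],
  [0, 0, 78, 0, 0, 0, -1],
])

```text
clock: 11.2
tool_pos: [0.4325, 0.3445, 0.2307]
tool_rot: [0.707, 0.707, 0.001, 0.0]
ft_force: [-0.7, -0.0, -1.2]
opening: 0.306
gripper_force: 59.1
```

Request:
step_arm([
  [0, 0, 3, 0, 0, 0, -1],
  [0, 0, 6, 0, 0, 0, -1],
  [0, 0, 9, 0, 0, 0, -1],
  [0, 0, 9, 0, 0, 0, -1],
  [0, 0, 9, 0, 0, 0, 0],
  [0, 0, 9, 0, 0, 0, 0],
  [0, 0, 9, 0, 0, 0, 0],
  [0, 0, 9, 0, 0, 0, 0],
  [0, 0, -15, 0, 0, 0, 0],
  [0, 0, -60, 0, 0, 0, 0],
  [0, 0, -100, 0, 0, 0, 0.3],
  [0, 0, -140, 0, 0, 0, 1],
])

```text
clock: 12.4
tool_pos: [0.4318, 0.3438, 0.371]
tool_rot: [0.707, 0.707, -0.0, -0.0]
ft_force: [-0.2, 1.3, -0.3]
opening: 0.805
gripper_force: 0.0
```

Request:
step_arm([
  [-35, 0, 0, 0, 0, 0, 1],
  [-80, 2, 0, 0, 0, 0, 1],
  [-125, 4, 0, 0, 0, 0, 1],
  [-170, 6, 0, 0, 0, 0, 1],
  [-215, 8, 0, 0, 0, 0, 1],
  [-260, 10, 0, 0, 0, 0, 1],
  [-305, 12, 0, 0, 0, 0, 1],
  [-345, 13, 0, 0, 0, 0, 1],
  [-375, 13, 0, 0, 0, 0, 1],
  [-394, 13, 0, 0, 0, 0, 1],
  [-394, 13, 40, 0, 0, 0, 1],
  [-394, 13, 60, 0, 0, 0, 1],
])

```text
clock: 13.6
tool_pos: [0.4441, -0.051, 0.3081]
tool_rot: [0.708, 0.706, -0.001, -0.001]
ft_force: [-1.4, -0.3, -0.7]
opening: 1.001
gripper_force: 0.0
```

```bash
python3 - <<'E'
from plant import bot
import cv2
from h import *
a=bot.capture("scene"); b=bot.capture("wrist"); w=world(a)
m=masks(a["image"])["white"]&(np.nan_to_num(w[...,2])>.08)&(np.abs(w[...,0]-.43)<.06)&(w[...,1]>.25)
N,L,s,c=cv2.connectedComponentsWithStats(m.astype(np.uint8))
for i in range(1,N):
    if s[i,4]>10: q=w[L==i]; print(c[i],q.mean(0).round(3),q[:,2].max())
print(bot.get_obs()["tool_pos"])
i=cv2.resize(a["image"][90:260,290:490,::-1],(400,340)); j=cv2.resize(b["image"][:,:,::-1],(400,250)); j=cv2.copyMakeBorder(j,0,90,0,0,0)
cv2.imwrite("pics/m3.png",cv2.hconcat([i,j]))
E
```

```text
[461.92857143 157.26190476] [0.422 0.387 0.098] 0.1015314363508687
[445.3   158.975] [0.432 0.344 0.098] 0.10127742670261823
[428.83333333 161.04761905] [0.443 0.301 0.098] 0.10175120905951396
[ 0.4429818  -0.05010405  0.30673553]
```

View pics/m3.png

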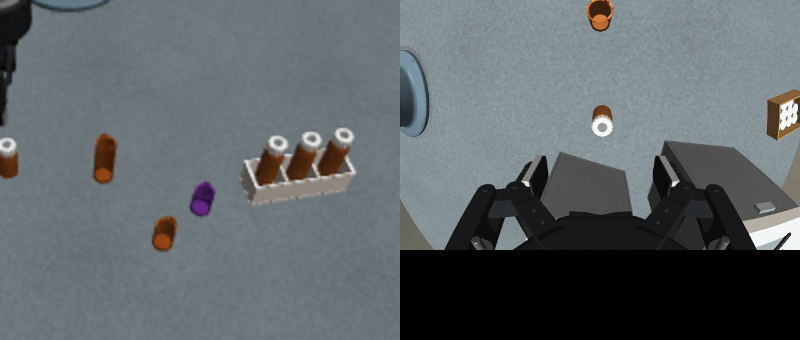

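All three tall cells are filled (caps (278,145), (311,140), (344,135), each at z .098). The short vial sits between the fingers at (602,122), clear of both bins.

Request:
step_arm([
  [0, 0, 35, 0, 0, 0, 1],
  [0, 0, 70, 0, 0, 0, 1],
  [0, 0, 100, 0, 0, 0, 1],
  [0, 0, 112, 0, 0, 0, 1],
  [0, 0, 112, 0, 0, 0, -1],
  [0, 0, 112, 0, 0, 0, -1],
  [0, 0, 112, 0, 0, 0, -1],
  [0, 0, 112, 0, 0, 0, -1],
  [0, 0, 112, 0, 0, 0, -1],
  [0, 0, 112, 0, 0, 0, -1],
  [0, 0, 112, 0, 0, 0, -1],
  [0, 0, 112, 0, 0, 0, -1],
])

```text
clock: 14.9
tool_pos: [0.4461, -0.0501, 0.1995]
tool_rot: [0.707, 0.707, 0.001, 0.001]
ft_force: [-0.4, -0.3, 8.1]
opening: 0.284
gripper_force: 58.5
```

Request:
step_arm([
  [0, 0, -15, 0, 0, 0, -1],
  [0, 0, -45, 0, 0, 0, -1],
  [0, 0, -90, 0, 0, 0, -1],
  [0, 0, -135, 0, 0, 0, -1],
  [0, 0, -180, 0, 0, 0, -1],
  [0, 0, -225, 0, 0, 0, -1],
  [0, 0, -240, 0, 0, 0, -1],
  [0, 0, -240, 0, 0, 0, -1],
])

```text
clock: 15.7
tool_pos: [0.4459, -0.0502, 0.4418]
tool_rot: [0.707, 0.707, 0.003, 0.003]
ft_force: [0.1, -0.2, -1.8]
opening: 0.286
gripper_force: 59.2
```

```bash
python3 - <<'E'
from plant import bot
import cv2
a=bot.capture("side"); b=bot.capture("wrist")
print(bot.get_obs()["tool_pos"])
i=cv2.resize(a["image"][0:200,240:470,::-1],(400,348)); j=cv2.resize(b["image"][:,:,::-1],(400,250)); j=cv2.copyMakeBorder(j,0,98,0,0,0)
cv2.imwrite("pics/m4.png",cv2.hconcat([i,j]))
E
```

```text
[ 0.44445721 -0.05005389  0.4373862 ]
```

View pics/m4.png

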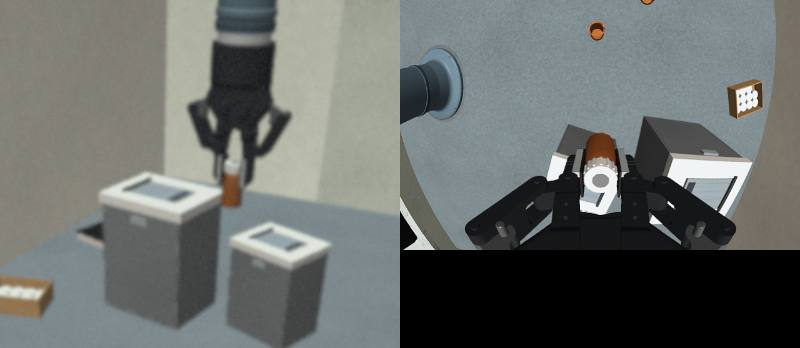

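The short vial is held upright by the cap end ((600,180) in the wrist view, (231,185) in the side view). Now over the small bin to short cell -45 at (.443,-.400).

Request:
step_arm([
  [-20, 0, 0, 0, 0, 0, -1],
  [-50, 0, 0, 0, 0, 0, -1],
  [-90, 0, 0, 0, 0, 0, -1],
  [-130, 0, 0, 0, 0, 0, -1],
  [-170, 0, 0, 0, 0, 0, -1],
  [-210, 0, 0, 0, 0, 0, -1],
  [-250, -1, 0, 0, 0, 0, -1],
  [-290, -1, 0, 0, 0, 0, -1],
  [-325, -2, 0, 0, 0, 0, -1],
  [-350, -2, 0, 0, 0, 0, -1],
  [-350, -2, 0, 0, 0, 0, -1],
  [-350, -2, 40, 0, 0, 0, -1],
])

```text
clock: 17.0
tool_pos: [0.4439, -0.4023, 0.4007]
tool_rot: [0.708, 0.706, 0.001, 0.004]
ft_force: [0.9, 0.1, -0.8]
opening: 0.283
gripper_force: 59.2
```

Request:
step_arm([
  [0, 0, 30, 0, 0, 0, -1],
  [0, 0, 70, 0, 0, 0, -1],
  [0, 0, 110, 0, 0, 0, -1],
  [0, 0, 140, 0, 0, 0, -1],
  [0, 0, 155, 0, 0, 0, -1],
  [0, 0, 155, 0, 0, 0, -1],
  [0, 0, 155, 0, 0, 0, -1],
])

```text
clock: 17.7
tool_pos: [0.4433, -0.3999, 0.243]
tool_rot: [0.707, 0.707, 0.0, 0.0]
ft_force: [0.2, 0.1, 0.0]
opening: 0.287
gripper_force: 59.2
```

```bash
python3 - <<'E'
from plant import bot
import cv2
a=bot.capture("scene"); b=bot.capture("wrist")
print(bot.get_obs()["tool_pos"])
i=cv2.resize(a["image"][100:220,110:250,::-1],(400,343)); j=cv2.resize(b["image"][:,:,::-1],(400,250)); j=cv2.copyMakeBorder(j,0,93,0,0,0)
cv2.imwrite("pics/m5.png",cv2.hconcat([i,j]))
E
```

```text
[ 0.44380783 -0.40070867  0.24460534]
```

View pics/m5.png

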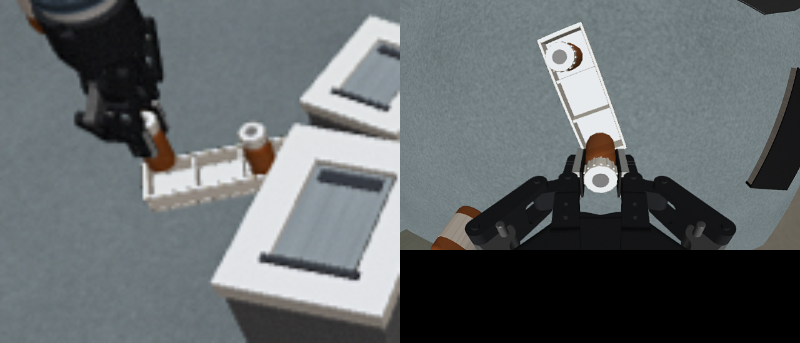

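The vial hangs over the empty end cell: it is at (600,150) in the wrist view, with the cell around it. Lower 40 mm and release.

Request:
step_arm([
  [0, 0, 15, 0, 0, 0, -1],
  [0, 0, 28, 0, 0, 0, -1],
  [0, 0, 36, 0, 0, 0, -1],
  [0, 0, 39, 0, 0, 0, -1],
  [0, 0, 41, 0, 0, 0, -1],
  [0, 0, 41, 0, 0, 0, -1],
  [0, 0, 41, 0, 0, 0, -1],
])

```text
clock: 18.5
tool_pos: [0.4423, -0.3998, 0.2027]
tool_rot: [0.707, 0.707, 0.0, -0.002]
ft_force: [-3.9, 3.5, 9.9]
opening: 0.283
gripper_force: 60.3
```

Request:
step_arm([
  [0, 0, -1, 0, 0, 0, -1],
  [0, 0, -1, 0, 0, 0, -1],
  [0, 0, -1, 0, 0, 0, -0.1],
  [0, 0, -1, 0, 0, 0, -0.1],
  [0, 0, -1, 0, 0, 0, -0.1],
  [0, 0, -1, 0, 0, 0, -0.1],
  [0, 0, -15, 0, 0, 0, -0.1],
  [0, 0, -45, 0, 0, 0, 0.2],
  [0, 0, -90, 0, 0, 0, 1],
  [0, 0, -140, 0, 0, 0, 1],
  [0, 0, -180, 0, 0, 0, 1],
  [0, 0, -220, 0, 0, 0, 1],
])

```text
clock: 19.7
tool_pos: [0.4425, -0.4002, 0.4251]
tool_rot: [0.707, 0.707, 0.0, 0.001]
ft_force: [0.5, 0.0, -0.5]
opening: 1.0
gripper_force: 0.0
```

```bash
python3 - <<'E'
from plant import bot
import cv2
a=bot.capture("scene"); b=bot.capture("wrist")
print(bot.get_obs()["tool_pos"])
i=cv2.resize(a["image"][100:220,110:250,::-1],(400,343)); j=cv2.resize(b["image"][:,:,::-1],(400,250)); j=cv2.copyMakeBorder(j,0,93,0,0,0)
cv2.imwrite("pics/m6.png",cv2.hconcat([i,j]))
E
```

```text
[ 0.44393741 -0.40219114  0.430421  ]
```

View pics/m6.png

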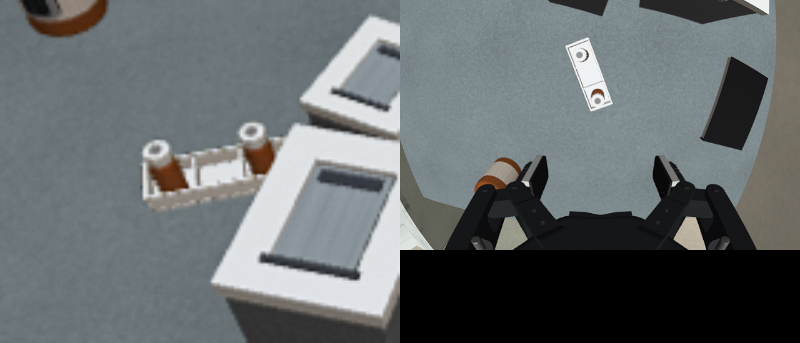

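The short vial is in its cell (cap at (158,152)), but it looks slightly leaned. Checking by depth.

```bash
python3 - <<'E'
from plant import bot
from h import *
a=bot.capture("scene"); w=world(a); Z=np.nan_to_num(w[...,2])
near=(np.abs(w[...,0]-.43)<.06)&(w[...,1]<-.27)&(w[...,1]>-.46)
for k,z0 in (("white",.045),("amber",.015)):
    m=masks(a["image"])[k]&near&(Z>z0)
    N,L,s,c=cv2.connectedComponentsWithStats(m.astype(np.uint8))
    for i in range(1,N):
        if s[i,4]>10:
            q=w[L==i]; print(k,c[i].round(),q.mean(0).round(4),"z",q[:,2].min().round(3),q[:,2].max().round(3))
            if k=="amber":
                print(" axis slope",np.polyfit(q[:,2],q[:,0],1)[0].round(2),np.polyfit(q[:,2],q[:,1],1)[0].round(2))
            else: 
                t=q[q[:,2]>.04]; A=np.c_[t[:,:2],np.ones(len(t))]; print(" plane",np.linalg.lstsq(A,t[:,2],rcond=None)[0].round(2))
E
```

```text
white [198. 146.] [ 0.4124 -0.3161  0.06  ] z 0.058 0.062
 plane [ 0.01 -0.03  0.05]
white [164. 152.] [ 0.4439 -0.3986  0.0602] z 0.056 0.063
 plane [ 0.06 -0.01  0.03]
amber [201. 155.] [ 0.4206 -0.3125  0.031 ] z 0.015 0.043
 axis slope -0.11 0.05
amber [169. 161.] [ 0.4513 -0.3944  0.0311] z 0.015 0.045
 axis slope -0.07 0.04
```

Both short vials are upright: caps level at z .060. Next is broken_tall at (.441,.083).

Request:
step_arm([
  [40, 0, 0, 0, 0, 0, 1],
  [88, 0, 0, 0, 0, 0, 1],
  [136, 0, 0, 0, 0, 0, 1],
  [184, 0, 0, 0, 0, 0, 1],
  [232, 0, 0, 0, 0, 0, 1],
  [280, 0, 0, 0, 0, 0, 1],
  [328, -1, 0, 0, 0, 0, 1],
  [376, -2, 0, 0, 0, 0, 1],
  [424, -2, 0, 0, 0, 0, 1],
  [465, -2, 0, 0, 0, 0, 1],
  [483, -2, 0, 0, 0, 0, 1],
  [483, -2, 30, 0, 0, 0, 1],
])

```text
clock: 21.05
tool_pos: [0.442, 0.0874, 0.3944]
tool_rot: [0.704, 0.71, 0.004, 0.002]
ft_force: [0.3, 0.1, -0.1]
opening: 0.999
gripper_force: 0.0
```

Request:
step_arm([
  [0, 0, 45, 0, 0, 0, 1],
  [0, 0, 90, 0, 0, 0, 1],
  [0, 0, 130, 0, 0, 0, 1],
  [0, 0, 165, 0, 0, 0, 1],
  [0, 0, 185, 0, 0, 0, 1],
  [0, 0, 185, 0, 0, 0, 1],
  [0, 0, 185, 0, 0, 0, 1],
])

```text
clock: 21.75
tool_pos: [0.4406, 0.0828, 0.2064]
tool_rot: [0.707, 0.707, -0.001, -0.0]
ft_force: [1.0, 0.2, 0.2]
opening: 0.996
gripper_force: 0.0
```

Request:
step_arm([
  [0, 0, 0, 0, 0, 0, -1],
  [0, 0, 0, 0, 0, 0, -1],
  [0, 0, 0, 0, 0, 0, -1],
  [0, 0, 0, 0, 0, 0, -1],
  [0, 0, 0, 0, 0, 0, -1],
  [0, 0, 0, 0, 0, 0, -1],
  [0, 0, 0, 0, 0, 0, -1],
  [0, 0, 0, 0, 0, 0, -1],
])

```text
clock: 22.55
tool_pos: [0.4415, 0.0832, 0.2075]
tool_rot: [0.707, 0.707, 0.0, 0.0]
ft_force: [-1.7, -0.1, 7.0]
opening: 0.303
gripper_force: 58.8
```

Request:
step_arm([
  [0, 0, -15, 0, 0, 0, -1],
  [0, 0, -45, 0, 0, 0, -1],
  [0, 0, -90, 0, 0, 0, -1],
  [0, 0, -135, 0, 0, 0, -1],
  [0, 0, -180, 0, 0, 0, -1],
  [0, 0, -225, 0, 0, 0, -1],
  [0, 0, -245, 0, 0, 0, -1],
  [0, 0, -245, 0, 0, 0, -1],
])

```text
clock: 23.35
tool_pos: [0.442, 0.0832, 0.4556]
tool_rot: [0.707, 0.707, 0.004, 0.002]
ft_force: [0.2, 0.5, -0.5]
opening: 0.305
gripper_force: 58.9
```

Request:
step_arm([
  [-15, 10, 0, 0, 0, 0, -1],
  [-45, 30, 0, 0, 0, 0.03, -1],
  [-80, 55, 0, 0, 0, 0.06, -1],
  [-115, 80, 0, 0, 0, 0.09, -1],
  [-150, 105, 0, 0, 0, 0.12, -1],
  [-185, 130, 0, 0, 0, 0.14, -1],
  [-220, 153, 0, 0, 0, 0.14, -1],
  [-240, 167, 0, 0, 0, 0.14, -1],
  [-247, 172, 0, 0, 0, 0.14, -1],
  [-247, 172, 0, 0, 0, 0.14, -1],
  [-247, 172, 0, 0, 0, 0.14, -1],
])

```text
clock: 24.45
tool_pos: [0.6126, -0.1623, 0.4503]
tool_rot: [0.754, 0.657, -0.0, -0.002]
ft_force: [0.8, 0.8, -1.3]
opening: 0.303
gripper_force: 59.0
```

```bash
python3 - <<'E'
from plant import bot
import cv2
a=bot.capture("scene"); b=bot.capture("wrist")
o=bot.get_obs(); print(o["tool_pos"],o["tool_rot"],o["opening"])
i=cv2.resize(a["image"][100:270,150:350,::-1],(400,340)); j=cv2.resize(b["image"][:,:,::-1],(400,250)); j=cv2.copyMakeBorder(j,0,90,0,0,0)
cv2.imwrite("pics/m7.png",cv2.hconcat([i,j]))
E
```

```text
[ 0.61268289 -0.16176035  0.45120726] [ 7.53840335e-01  6.57056934e-01  1.39794272e-04 -9.56473841e-04] 0.3040624324292702
```

View pics/m7.png

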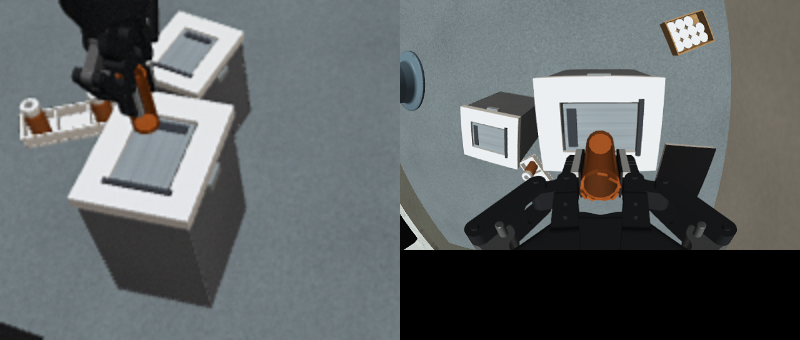

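The vial is squarely over the slot: tube end at (600,140), slot about 562–645 px, barrel at +x (641,125), and the bin edges parallel to the tool. Push down slowly.

Request:
step_arm([
  [0, 0, 20, 0, 0, 0, -1],
  [0, 0, 35, 0, 0, 0, -1],
  [0, 0, 45, 0, 0, 0, -1],
  [0, 0, 55, 0, 0, 0, -1],
  [0, 0, 65, 0, 0, 0, -1],
  [0, 0, 75, 0, 0, 0, -1],
  [0, 0, 85, 0, 0, 0, -1],
  [0, 0, 95, 0, 0, 0, -1],
  [0, 0, 105, 0, 0, 0, -1],
  [0, 0, 115, 0, 0, 0, -1],
  [0, 0, 123, 0, 0, 0, -1],
  [0, 0, 123, 0, 0, 0, -1],
])

```text
clock: 25.75
tool_pos: [0.612, -0.1637, 0.3263]
tool_rot: [0.755, 0.656, -0.001, -0.002]
ft_force: [-1.7, -0.3, -1.5]
opening: 0.304
gripper_force: 59.0
```

Request:
step_arm([
  [0, 0, 0, 0, 0, 0, 0.13],
  [0, 0, 0, 0, 0, 0, 0.13],
  [0, 0, 0, 0, 0, 0, 0.13],
  [0, 0, 0, 0, 0, 0, 0.13],
  [0, 0, 0, 0, 0, 0, 0.13],
  [0, 0, 0, 0, 0, 0, 0.13],
  [0, 0, 0, 0, 0, 0, 0.13],
  [0, 0, 0, 0, 0, 0, 0.13],
])

```text
clock: 26.55
tool_pos: [0.6107, -0.1639, 0.3281]
tool_rot: [0.755, 0.656, -0.002, -0.003]
ft_force: [-8.2, 1.2, 2.8]
opening: 0.563
gripper_force: 5.0
```

```bash
python3 - <<'E'
from plant import bot
import cv2
b=bot.capture("wrist"); o=bot.get_obs(); print(o["tool_pos"],o["ft_force"],o["opening"])
cv2.imwrite("pics/m8.png",cv2.resize(b["image"][180:400,180:460,::-1],(700,550)))
E
```

```text
[ 0.6107585  -0.16394185  0.32810652] [-8.2902711   1.48935826  1.7279859 ] 0.5663980330697581
```

View pics/m8.png

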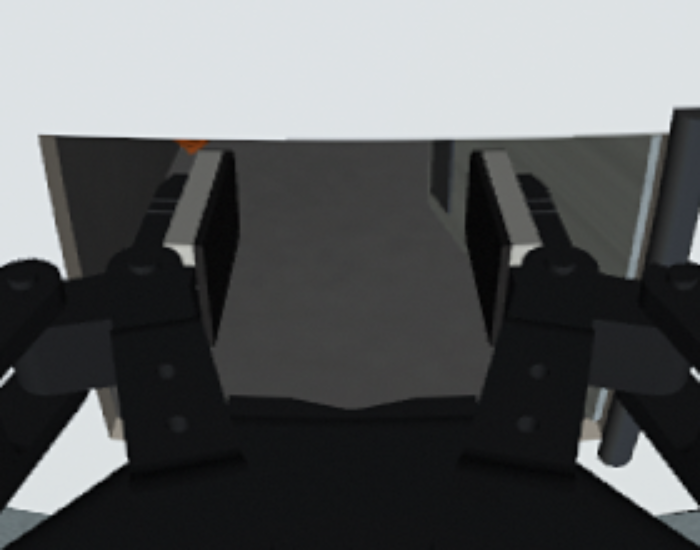

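The vial is gone from the fingers, the flap is held at +x, and an orange fragment shows deep inside the bin at (190,145). Lift out.

Request:
step_arm([
  [0, 0, -15, 0, 0, 0, 0.13],
  [0, 0, -35, 0, 0, 0, 0.13],
  [0, 0, -60, 0, 0, 0, 0.13],
  [0, 0, -90, 0, 0, 0, 0.13],
  [0, 0, -120, 0, 0, 0, 0.5],
  [0, 0, -120, 0, 0, 0, 1],
])

```text
clock: 27.2
tool_pos: [0.6151, -0.1648, 0.4562]
tool_rot: [0.755, 0.656, 0.005, 0.006]
ft_force: [-0.2, -0.5, 1.5]
opening: 0.88
gripper_force: 0.0
```

Request:
step_arm([
  [30, -10, 0, 0, 0, 0, 1],
  [70, -25, 0, 0, 0, -0.03, 1],
  [115, -41, 0, 0, 0, -0.07, 1],
  [160, -57, 0, 0, 0, -0.1, 1],
  [205, -73, 0, 0, 0, -0.14, 1],
  [250, -90, 0, 0, 0, -0.14, 1],
  [290, -104, 0, 0, 0, -0.14, 1],
  [315, -113, 0, 0, 0, -0.14, 1],
  [315, -113, 40, 0, 0, -0.14, 1],
  [315, -113, 85, 0, 0, -0.14, 1],
  [315, -113, 125, 0, 0, -0.14, 1],
  [315, -113, 125, 0, 0, -0.14, 1],
])

```text
clock: 28.4
tool_pos: [0.5422, 0.163, 0.3177]
tool_rot: [0.707, 0.707, -0.005, -0.002]
ft_force: [-1.4, -1.3, 0.0]
opening: 1.001
gripper_force: 0.0
```

```bash
python3 - <<'E'
from plant import bot
from h import *
b=bot.capture("wrist"); a=bot.capture("scene"); o=bot.get_obs(); print(o["tool_pos"],o["tool_rot"])
w=world(a); m=masks(a["image"])["amber"]
N,L,s,c=cv2.connectedComponentsWithStats(m.astype(np.uint8))
for i in range(1,N):
    if s[i,4]>25 and .4<c[i][0]/500<1: print(c[i].round(),np.nanmean(w[L==i],0).round(3))
i=cv2.resize(a["image"][100:270,150:420,::-1],(400,252)); j=cv2.resize(b["image"][:,:,::-1],(400,250)); j=cv2.copyMakeBorder(j,0,2,0,0,0)
cv2.imwrite("pics/m9.png",cv2.hconcat([i,j]))
E
```

```text
[0.54537014 0.16375919 0.3239059 ] [7.07156451e-01 7.07057106e-01 5.37911458e-05 1.28605248e-05]
[201. 155.] [ 0.421 -0.312  0.03 ]
[456. 170.] [0.431 0.383 0.057]
[440. 172.] [0.441 0.34  0.057]
[424. 174.] [0.452 0.297 0.056]
[372. 206.] [0.546 0.165 0.026]
[274. 285.] [ 0.775 -0.054  0.021]
[288. 327.] [ 0.863 -0.01   0.018]
[271. 331.] [ 0.874 -0.046  0.017]
```

View pics/m9.png

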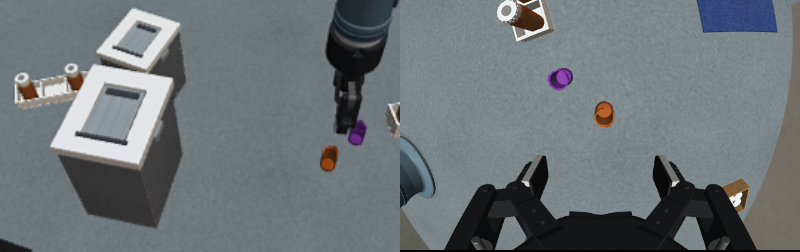

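The flap has closed again, and the broken short is between the fingers at (604,113). Purple, at (561,78), is clear. Narrow the opening and descend.

Request:
step_arm([
  [0, 0, 30, 0, 0, 0, 0.4],
  [0, 0, 65, 0, 0, 0, 0.4],
  [0, 0, 100, 0, 0, 0, 0.4],
  [0, 0, 125, 0, 0, 0, 0.4],
  [0, 0, 138, 0, 0, 0, 0.4],
  [0, 0, 142, 0, 0, 0, 0.4],
  [0, 0, 142, 0, 0, 0, 0.4],
  [0, 0, 142, 0, 0, 0, 0.4],
])

```text
clock: 29.3
tool_pos: [0.5465, 0.1641, 0.1837]
tool_rot: [0.707, 0.707, 0.002, 0.001]
ft_force: [-0.1, 0.6, 0.1]
opening: 0.705
gripper_force: 0.0
```

Request:
step_arm([
  [0, 0, 0, 0, 0, 0, -1],
  [0, 0, 0, 0, 0, 0, -1],
  [0, 0, 0, 0, 0, 0, -1],
  [0, 0, 0, 0, 0, 0, -1],
  [0, 0, 0, 0, 0, 0, -1],
  [0, 0, 0, 0, 0, 0, -1],
  [0, 0, 0, 0, 0, 0, -1],
  [0, 0, 0, 0, 0, 0, -1],
])

```text
clock: 30.1
tool_pos: [0.5458, 0.164, 0.1829]
tool_rot: [0.707, 0.707, 0.001, 0.0]
ft_force: [-1.0, -0.1, 5.8]
opening: 0.298
gripper_force: 59.3
```

Request:
step_arm([
  [0, 0, -15, 0, 0, 0, -1],
  [0, 0, -45, 0, 0, 0, -1],
  [0, 0, -90, 0, 0, 0, -1],
  [0, 0, -135, 0, 0, 0, -1],
  [0, 0, -180, 0, 0, 0, -1],
  [0, 0, -225, 0, 0, 0, -1],
  [0, 0, -267, 0, 0, 0, -1],
  [0, 0, -267, 0, 0, 0, -1],
  [0, 0, -267, 0, 0, 0, -1],
])

```text
clock: 31.0
tool_pos: [0.545, 0.1636, 0.4506]
tool_rot: [0.707, 0.707, 0.002, 0.001]
ft_force: [0.3, 0.2, -1.7]
opening: 0.297
gripper_force: 58.9
```

Request:
step_arm([
  [-20, 4, 0, 0, 0, 0, -1],
  [-55, 11, 0, 0, 0, 0.03, -1],
  [-95, 20, 0, 0, 0, 0.06, -1],
  [-140, 29, 0, 0, 0, 0.09, -1],
  [-185, 38, 0, 0, 0, 0.12, -1],
  [-230, 48, 0, 0, 0, 0.14, -1],
  [-270, 56, 0, 0, 0, 0.14, -1],
  [-305, 64, 0, 0, 0, 0.14, -1],
  [-328, 69, 0, 0, 0, 0.14, -1],
  [-328, 69, 0, 0, 0, 0.14, -1],
  [-328, 69, 0, 0, 0, 0.14, -1],
])

```text
clock: 32.1
tool_pos: [0.6133, -0.1646, 0.4462]
tool_rot: [0.755, 0.655, -0.001, -0.002]
ft_force: [-0.5, -0.6, -0.4]
opening: 0.299
gripper_force: 59.0
```

Request:
step_arm([
  [0, 0, 20, 0, 0, 0, -1],
  [0, 0, 40, 0, 0, 0, -1],
  [0, 0, 52, 0, 0, 0, -1],
  [0, 0, 62, 0, 0, 0, -1],
  [0, 0, 72, 0, 0, 0, -1],
  [0, 0, 82, 0, 0, 0, -1],
  [0, 0, 92, 0, 0, 0, -1],
  [0, 0, 102, 0, 0, 0, -1],
  [0, 0, 112, 0, 0, 0, -1],
  [0, 0, 121, 0, 0, 0, -1],
  [0, 0, 121, 0, 0, 0, -1],
  [0, 0, 121, 0, 0, 0, -1],
])

```text
clock: 33.3
tool_pos: [0.6129, -0.1644, 0.3261]
tool_rot: [0.755, 0.656, -0.002, -0.002]
ft_force: [-2.7, -0.0, 0.2]
opening: 0.299
gripper_force: 63.2
```

Request:
step_arm([
  [0, 0, 0, 0, 0, 0, 0.13],
  [0, 0, 0, 0, 0, 0, 0.13],
  [0, 0, 0, 0, 0, 0, 0.13],
  [0, 0, 0, 0, 0, 0, 0.13],
  [0, 0, 0, 0, 0, 0, 0.13],
  [0, 0, 0, 0, 0, 0, 0.13],
  [0, 0, 0, 0, 0, 0, 0.13],
  [0, 0, 0, 0, 0, 0, 0.13],
  [0, 0, 0, 0, 0, 0, 0.13],
])

```text
clock: 34.2
tool_pos: [0.6109, -0.1644, 0.3277]
tool_rot: [0.755, 0.656, -0.003, -0.005]
ft_force: [-13.4, 1.8, 9.9]
opening: 0.561
gripper_force: 12.5
```

```bash
python3 - <<'E'
from plant import bot
import cv2
b=bot.capture("wrist"); o=bot.get_obs(); print(o["tool_pos"],o["ft_force"],o["opening"])
cv2.imwrite("pics/m10.png",cv2.resize(b["image"][180:400,180:460,::-1],(700,550)))
E
```

```text
[ 0.61086467 -0.16440272  0.32771534] [-13.49822629   2.15464799   9.65044996] 0.5619542334179852
```

View pics/m10.png

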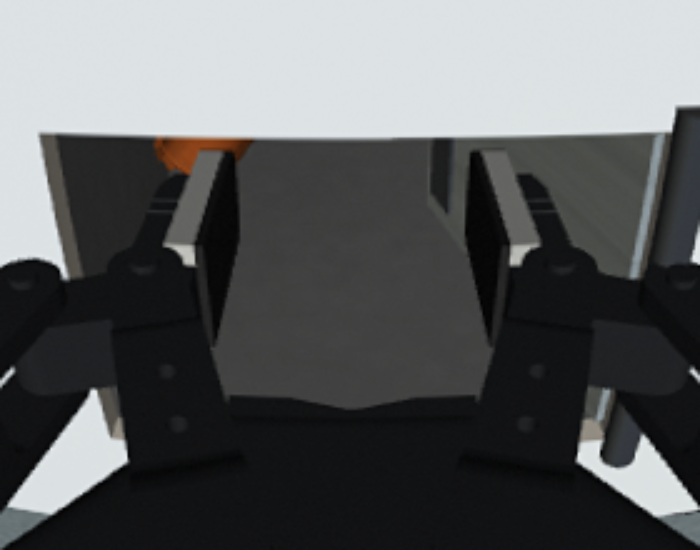

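The fingers are empty and the glass lies at (200,150) inside the bin. Lift out, back off, and do a last check.

Request:
step_arm([
  [0, 0, -15, 0, 0, 0, 0.13],
  [0, 0, -35, 0, 0, 0, 0.13],
  [0, 0, -60, 0, 0, 0, 0.13],
  [0, 0, -90, 0, 0, 0, 0.13],
  [0, 0, -120, 0, 0, 0, 0.13],
  [40, 0, -130, 0, 0, 0, 0.13],
  [80, 0, -130, 0, 0, 0, 0.13],
  [125, 0, -130, 0, 0, 0, 0.13],
  [165, 0, -130, 0, 0, 0, 0.13],
  [180, 0, -130, 0, 0, 0, 0.13],
  [180, 0, -130, 0, 0, 0, 0.13],
  [180, 0, -130, 0, 0, 0, 0.13],
])

```text
clock: 35.45
tool_pos: [0.6393, 0.0123, 0.4578]
tool_rot: [0.755, 0.655, -0.0, 0.001]
ft_force: [-0.9, -0.9, 0.4]
opening: 0.564
gripper_force: 0.0
```

```bash
python3 - <<'E'
from plant import bot
from h import *
a=bot.capture("scene"); print(bot.get_obs()["ft_force"]); w=world(a)
for k in ("white","amber","purple"):
    m=masks(a["image"])[k]
    N,L,s,c=cv2.connectedComponentsWithStats(m.astype(np.uint8))
    for i in range(1,N):
        q=np.nanmean(w[L==i],0)
        if s[i,4]>20 and .3<q[0]<.75 and abs(q[1])<.5 and q[2]>0: print(k,c[i].round(),q.round(3))
cv2.imwrite("pics/m11.png",cv2.resize(a["image"][90:270,140:480,::-1],(792,420)))
E
```

```text
[-0.49687877 -0.10259371 -0.11964627]
white [244. 125.] [ 0.415 -0.174  0.152]
white [198. 146.] [ 0.41  -0.317  0.058]
white [226. 176.] [ 0.613 -0.163  0.199]
white [164. 152.] [ 0.444 -0.399  0.06 ]
white [186. 160.] [ 0.424 -0.36   0.009]
white [462. 157.] [0.422 0.387 0.098]
white [162. 165.] [ 0.455 -0.417  0.019]
white [446. 159.] [0.428 0.346 0.093]
white [429. 161.] [0.441 0.302 0.096]
white [416. 177.] [0.449 0.281 0.039]
white [448. 177.] [0.44  0.369 0.036]
amber [201. 155.] [ 0.421 -0.312  0.03 ]
amber [169. 162.] [ 0.451 -0.394  0.029]
amber [456. 170.] [0.431 0.383 0.058]
amber [440. 172.] [0.442 0.34  0.057]
amber [424. 174.] [0.452 0.297 0.056]
purple [391. 189.] [0.487 0.215 0.027]
```

View pics/m11.png

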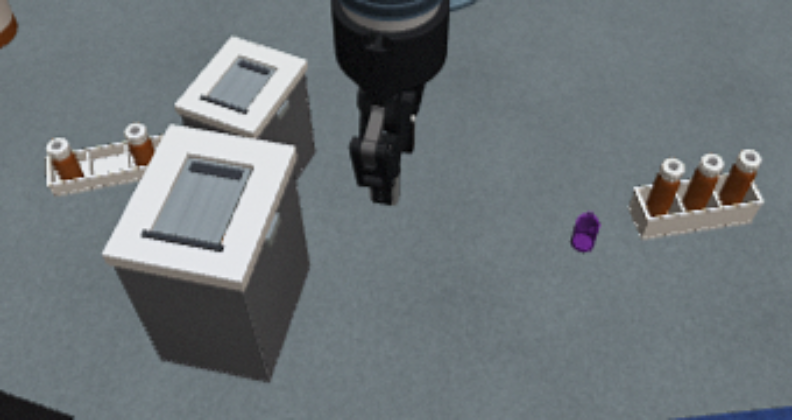

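The final view shows three tall vials in the tall tray (~(705,185)) and two short vials in the short tray ((60,150), (137,135)). The flap is shut, the purple tube is still at (586,232), and there is no loose amber on the bench. Handing in.

```bash
python3 -c "
from plant import bot
print(bot.close_job())"
```

```text
the job is handed in; nothing more can be done
None
```

I handed the job in at about 35 s: both tall vials and the short vial stand upright in their trays, both broken vials are in the larger bin with its flap shut, and the vials already in the trays and the purple look-alike are where they were.

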